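# Clear the cup, then hold the canister lid up level

### The job

An orange cup has been left upside down over the knob of the large steel canister's lid: lift it off and set it down, still upside down, wholly on the bamboo coaster that lies by itself on the counter, and let go. Then take the canister's lid by its knob, lift it straight up until it is about 10 cm clear above the canister, and hold it there over the mouth, level and still, for three seconds; finish while still holding it up. Leave the canister standing where it is, do not drop the cup, and do not disturb the other things on the counter.

Things in the scene. Friction and masses are not known exactly. Their poses are not given: they have to be found in the camera images.
- cup: the orange plastic cup that stands upside down over the lid knob; 90 mm tall, a plain tapering cup, 68 mm across at the mouth (down) and 52 mm across at its closed end (up), wall 3 mm, about 60 g. Origin: centre of the mouth rim, i.e. the lowest plane of the inverted cup; z points up towards the closed end. Inside it, the knob reaches 38 mm above the cup's mouth, so raise the cup well over 40 mm before moving it sideways
- canister: the large open-topped round stainless steel canister under the lid, loose on the counter, 100 mm across, 110 mm tall, wall 3 mm, about 0.5 to 0.9 kg. Origin: centre of its underside; z up
- lid: the canister's loose stainless steel lid, about 0.16 kg: a round plate 106 mm across and 8 mm thick that rests on the canister's rim, with a plug 86 mm across reaching 8 mm down into the mouth (loose fit, no catch) and an upright wooden cylinder knob in the middle, 22 mm across and 38 mm tall (its top 46 mm above the origin). Origin: centre of the plate's underside, at the rim's height (110 mm above the canister's origin when seated); z up
- coaster: the bamboo coaster that lies flat by itself on the counter, a bare square 110 x 110 x 8 mm, loose. Origin: centre of its underside; z up, x and y along its edges
- small_canister: bystander: smaller closed steel canister, 76 mm across, 78 mm tall plus a 20 mm knob. Origin: centre of its underside
- cup_left: bystander: orange cup standing upright at the far left, 90 mm tall, 68 mm across the mouth. Origin: centre of its underside
- cup_right: bystander: orange cup standing upright at the far right, 90 mm tall, 68 mm across the mouth. Origin: centre of its underside
- jug: bystander: white ceramic pour jug, 140 mm tall, 104 mm across, with a side handle reaching 88 mm from its axis along its +y. Origin: centre of its underside
- coaster_set: bystander: stack of bamboo coasters in a wooden holder, 110 mm square, 55 mm tall, near the robot. Origin: centre of its underside
- spoon: bystander: spoon lying on the counter at the right, along its own x axis. Origin on its underside, between its ends
There are look-alikes about, which are no part of the job. What is meant by the coaster is not black, and is the smaller of those in its own colour. Leave any pink look-alike of the cup alone.

How it is judged:
By the outcome, as a careful person would: the job done as asked, in the order asked, and still so for the second after the job is handed in, while the arm keeps its last pose, push and grip.
It also fails if it takes over 53 s, if anything falls off the work surface, if the arm or the gripper's body presses on something with over 40 N, if the wrist force passes 120 N, or if a joint passes its speed limit or range.

### The arm

A 6-joint arm with a two-finger parallel gripper is mounted at the origin on the work surface. World frame = base frame: x ahead of the robot, y to its left, z up, the work surface at z = 0. Lengths are in m, angles in rad, forces in N, time in s.
With the tool pointing down it reaches from about 0.15 to 0.775 m from the base axis. Payload 6.1 kg.
Tool frame: the origin (TCP) lies midway between the tips of the shut fingers; the grasp point (between the pads) lies 19 mm behind it; z points along the fingers, x is the direction in which the jaws open and shut, and the axes are right-handed (so a half turn about z gives the same grasp; the last joint's range is limited). The gripper opens to 85 mm and grips with 20 to 120 N. Pads are 22 mm wide; open, the fingers measure 114 mm over their backs; the gripper's body (76 mm by 85 mm) begins 54 mm behind the grasp point. The pads swing forward as they close: fully open they stand 13 mm farther back than shut.
Start: joints at [-1.282, 0.126, -0.04, 1.405, 0, 1.571], TCP at [0.15, -0.503, 0.231] pointing down, gripper open.
Joint ranges: [-2.72, 2.72], [-0.95, 1.95], [-1.27, 1.35], [-1.78, 2.02], [-1.46, 1.47], [-3.14, 3.14]. Speed limits (rad/s): [2.39, 2.39, 3.01, 3.14, 3.14, 3.14].

### API

Orientations are given as a unit quaternion [x, y, z, w].
In Python, from workcell import * gives the robot as it stands.
- The arm moves only by the tool play_rows, never from a script. Its argument "series" is text: rows parted by semicolons, each of 4 numbers parted by spaces: the shift along the tool's x, y, z in m, then the turn about the tool's z in rad. In form: tx ty tz turn; .... A call has exactly 8 rows; each row shifts and turns the commanded pose from where the row before left it, along the tool's axes as they then stand; what a row does not reach is not made up. A row lasts 1/12 s, in which the tool goes at most 41.7 mm and 7.16 degrees, less where a joint would pass 70% of its speed; a pose out of reach is approached as far as the arm can. A call with a gripper value outside its range is refused whole. "jaw" is the closure in counts, from 0 (fully open) to 255 (shut), set as the call begins (left out, the last holds). The fingers move at their own pace and stop on an object; the grip force is fixed at half the most. Time passes only in rows, so rows that do not move let the fingers close, or fill a call up. It gives the time, the measured TCP pose, the force and the opening at its end, in the units of the state.
- get_state(): the state, without advancing time (a new reading comes with each control period).
- get_image(name): name is "scene" or "top" or "wrist"; returns a dict with "frame" (480x640x3 uint8, blue, green, red), "range_z" (480x640 float32, m along the optical axis (not along the pixel's ray), 0 where there is no reading), "fx", "fy", "cx", "cy" (pixels), "pose" (4x4, takes a point from camera to world coordinates); the wrist camera has in their place "tool_from_camera" (4x4, takes a point from camera to tool coordinates, whose origin is the TCP and whose axes are the tool frame's). Camera axes: x right, y down, z forward; pixel columns grow to the right and rows downward; lengths in m; the calibration is good to about 2 mm. A picture is of the moment at which its call begins: read the wrist's pose just before it.
- hand_in(): hands the job in, once; it reports no verdict.
The state is a dict: "t": time; "q": joint angles; "qvel": joint speeds; "effort": joint torques, N m; "tool_pos": TCP position; "tool_rot": TCP orientation; "wrist_force": force on the tool from outside, world axes, zero at the start; "torque": the same for the moment, N m; "gripper_width": opening from 0.0 (shut) to 1.0 (fully open).
Only numpy, scipy, OpenCV 4.12 (cv2) and the standard library are available. Lean on these libraries where they do the work, as an engineer would, in place of code of your own. Each camera call takes 0.05 s, during which the arm holds its last target. There are 200 camera calls.

## Working session

There is one attempt and no reset: what is moved stays moved. The work goes in short steps, Python scripts to look and compute and a tool call to move; the robot and the scene stay as the last step left them, time stands still between calls to the robot, and variables do not carry over. Pictures are saved under pics/ and viewed, about 8 in all and at most 12, crops included, and the job is handed in when it is done.

Besides the shell and the picture viewer there is one more tool, called after ">>>" as name(argument=value, ...), one argument or row to a line, values as JSON. play_rows: Moves the arm, as the interface text tells. Its arguments: {"type":"object","properties":{"series":{"type":"string"},"jaw":{"type":"number"}},"required":["series"]}

```bash
mkdir -p pics; cat > h.py <<'E'
from workcell import *
import numpy as np, cv2
def pts(im):
    z=im["range_z"]; v,u=np.indices(z.shape)
    P=np.stack([(u-im["cx"])/im["fx"]*z,(v-im["cy"])/im["fy"]*z,z],-1)
    T=im["pose"]; return P@T[:3,:3].T+T[:3,3]
def save(name,im): cv2.imwrite("pics/"+name+".png",im["frame"])
E
python3 - <<'E'
from h import *
s=get_state(); print(s)
for n in("scene","top"):
    im=get_image(n); save(n+"0",im); np.savez(""+n+"0.npz",**im); print(n,im["pose"].round(3).tolist(),im["fx"],im["cx"],im["cy"])
E
```

```text
{'t': 0.0, 'q': array([-1.28198764e+00,  1.26416678e-01, -4.06049871e-02,  1.40539612e+00,
       -6.10708627e-06,  1.57083693e+00]), 'qvel': array([-1.51809576e-03, -3.68801878e-04,  9.16591925e-06,  1.72530254e-03,
        1.13034790e-03,  1.01715006e-03]), 'effort': array([-1.50260872e-03, -4.35915828e+01,  3.52922308e+01,  1.72331824e-02,
       -1.92060043e-05,  1.22196141e-05]), 'tool_pos': array([ 0.14940929, -0.50287176,  0.23051061]), 'tool_rot': array([ 8.01489457e-01, -5.98008356e-01, -6.51634984e-04, -4.82347845e-04]), 'wrist_force': array([0.10986468, 0.2587175 , 0.70159003]), 'torque': array([-0.00089262,  0.0087196 , -0.05091384]), 'gripper_width': 0.9958995974395186}
scene [[-0.75, 0.567, -0.34, 0.824], [0.662, 0.646, -0.381, 0.37], [0.003, -0.511, -0.859, 0.879], [0.0, 0.0, 0.0, 1.0]] 439.7647949734364 314.48974464011405 246.84965196087373
top [[-0.01, -0.993, 0.12, 0.368], [-1.0, 0.011, 0.005, 0.021], [-0.007, -0.12, -0.993, 1.425], [0.0, 0.0, 0.0, 1.0]] 596.351517555164 310.82364725055237 234.3021884008017
```

View pics/scene0.png

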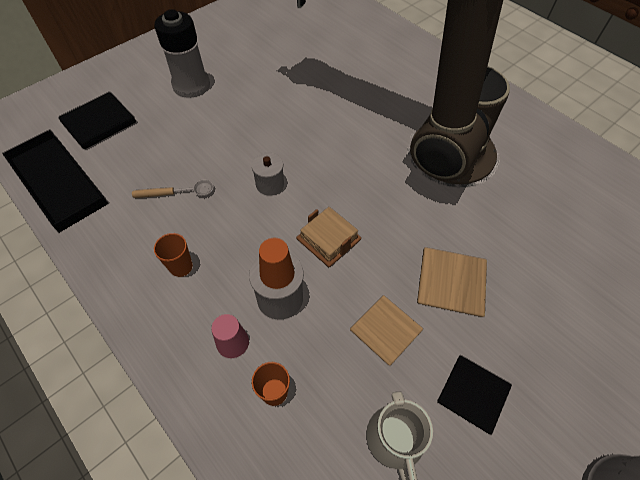

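View pics/top0.png

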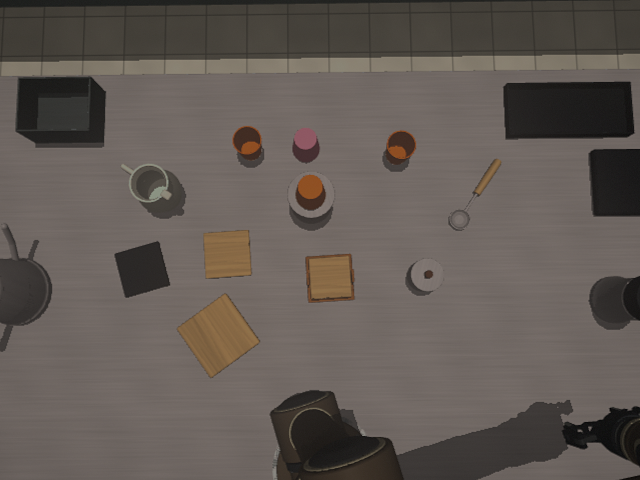

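The top view shows the cup on the canister at about (311,190). The small bamboo coaster is at (228,254), with a larger one at (218,335) and a black one at (142,269). The pink cup is at (306,140) and the coaster holder at (330,278). Next I'll measure them.

```bash
python3 - <<'E'
from h import *
for n,cup,lid,coasts in(("top",(311,188),(311,195),[(228,254),(218,335)]),("scene",(275,255),(277,285),[(386,330),(453,281)])):
    im=dict(np.load(n+"0.npz")); P=pts(im); hsv=cv2.cvtColor(im["frame"],cv2.COLOR_BGR2HSV)
    def comp(m,c):
        k,l=cv2.connectedComponents(m.astype(np.uint8)); return (l==l[c[1],c[0]])&m
    h,s,v=cv2.split(hsv)
    m=comp((h<14)&(s>170)&(v>90)&(P[...,2]>.1),cup); Q=P[m]
    zt=np.percentile(Q[:,2],95); T=Q[Q[:,2]>zt-.006]
    print(n,"cup top z",zt,"n",len(T)); (c,r)=cv2.minEnclosingCircle(T[:,:2].astype(np.float32)); print(" top circ",c,r,"mean",T.mean(0))
    # lid plate
    R=np.hypot(P[...,0]-c[0],P[...,1]-c[1]); mm=(R<.065)&(s<60)&(P[...,2]>.09)&(P[...,2]<.135)
    T=P[mm]; c,r=cv2.minEnclosingCircle(T[:,:2].astype(np.float32)); print(" lid",np.median(T[:,2]),c,r)
    hh=np.histogram(T[:,2],bins=9,range=(.09,.135))[0]; print(hh)
    for k in coasts:
        m=comp((h>8)&(h<25)&(s>75)&(v>90)&(P[...,2]<.03),k)
        T=P[m]; (c,wh,a)=cv2.minAreaRect(T[:,:2].astype(np.float32)); print(" coaster",np.median(T[:,2]),c,wh,a,T.mean(0))
    if n=="top":
        for nm,c in dict(pink=(306,138),holder=(330,278),cupL=(248,140),cupR=(400,145),jug=(150,183)).items(): print(nm,P[c[1],c[0]])
E
```

```text
top cup top z 0.21314547979956844 n 357
 top circ (0.5035955309867859, 0.02524552494287491) 0.13618233799934387 mean [0.61333676 0.02814469 0.216809  ]
 lid 0.1174178466679261 (0.5658531188964844, 0.026931174099445343) 0.015654180198907852
[ 4  0  0  1  3 20  6  0  0]
 coaster 0.008824352037682393 (0.4953424632549286, 0.22941631078720093) (0.11015483736991882, 0.1095535010099411) 3.7231364250183105 [0.4946343  0.22898355 0.00884258]
 coaster 0.011205959468328253 (0.30401208996772766, 0.24934659898281097) (0.14221394062042236, 0.1424834430217743) 35.49228286743164 [0.3036147  0.24871116 0.0111772 ]
pink [0.75212595 0.03673397 0.09205847]
holder [ 0.43292749 -0.01532119  0.0410051 ]
cupL [0.77178842 0.17897228 0.01226587]
cupR [ 0.75648719 -0.19122561  0.00687787]
jug [0.66703361 0.41454581 0.01606635]
scene cup top z 0.2102933622447406 n 578
 top circ (0.7113308906555176, 0.18992029130458832) 0.2122696191072464 mean [0.61862278 0.03026303 0.21063525]
 lid nan (0.0, 0.0) 0.0
[0 0 0 0 0 0 0 0 0]
 coaster 0.008179326197659043 (0.497480183839798, 0.22886085510253906) (0.11016503721475601, 0.10870078206062317) 3.905283212661743 [0.49874588 0.23044569 0.00818815]
 coaster 0.010637394901130637 (0.30600714683532715, 0.2484041452407837) (0.14374127984046936, 0.14236223697662354) 34.88632583618164 [0.30899864 0.25076383 0.01061858]
  return _methods._mean(a, axis=axis, dtype=dtype,
  ret = ret.dtype.type(ret / rcount)
```

```bash
python3 - <<'E'
from h import *
for n in("top","scene"):
    im=dict(np.load(n+"0.npz")); P=pts(im); h,s,v=cv2.split(cv2.cvtColor(im["frame"],cv2.COLOR_BGR2HSV))
    near=np.hypot(P[...,0]-.617,P[...,1]-.029)<.08
    m=near&(h<14)&(s>170)&(P[...,2]>.2)&(P[...,2]<.216)
    T=P[m]; lo,hi=np.percentile(T,[1,99],0); print(n,len(T),"median",np.median(T,0),"mid",(lo+hi)/2,"ext",hi-lo)
    m=near&(P[...,2]>.112)&(P[...,2]<.124)&(s<90); T=P[m]; lo,hi=np.percentile(T,[1,99],0); print(" lid",len(T),np.median(T,0),(lo+hi)/2,hi-lo)
    # heights of cup pixels colour rays onto z=.208: brighter top face
    T=im["pose"]; v_,u_=np.indices(h.shape)
    d=np.stack([(u_-im["cx"])/im["fx"],(v_-im["cy"])/im["fy"],np.ones(h.shape)],-1)@T[:3,:3].T
    for z,mask in((.208,(h<14)&(s>170)&near),(.118,near&((s<60)|(h<14)))):
        k=((z-T[2,3])/d[...,2])[...,None]; X=(T[:3,3]+k*d)
        if z==.208:
            g=im["frame"][...,2]; ys,xs=np.where(mask); print(" bbox",xs.min(),xs.max(),ys.min(),ys.max(), np.percentile(g[mask],[5,50,95]))
            top=mask&(g>np.percentile(g[mask],50)*0.97); 
            lo,hi=np.percentile(X[mask][:,:2],[1,99],0); print(" all mask on .208",(lo+hi)/2,hi-lo)
    x0,y0=(255,130) if n=="top" else (215,215)
    cv2.imwrite(f"pics/{n}_crop.png",cv2.resize(im["frame"][y0:y0+110,x0:x0+110],None,fx=4,fy=4,interpolation=cv2.INTER_CUBIC))
a=[cv2.imread(f"pics/{n}_crop.png") for n in("top","scene")]; cv2.imwrite("pics/crops.png",cv2.resize(np.hstack(a),(800,400)))
E
```

```text
top 457 median [0.61433504 0.02797522 0.20886816] mid [0.61483458 0.02889387 0.20923899] ext [0.0476173  0.04774849 0.01173268]
 lid 890 [0.60683249 0.02468283 0.11857099] [0.61560754 0.02763882 0.11830556] [0.10115397 0.1003694  0.01057491]
 bbox 298 322 175 198 [132.95 143.   145.  ]
 all mask on .208 [0.61517625 0.0289434 ] [0.04847607 0.04780931]
scene 629 median [0.61881177 0.0307722  0.20824061] mid [0.61817466 0.02902404 0.20586944] ext [0.04872166 0.04884289 0.0102836 ]
 lid 947 [0.63860787 0.04626176 0.11817961] [0.61839527 0.02842735 0.11712797] [0.10157149 0.09923461 0.00794057]
 bbox 259 293 238 288 [ 58.  80. 156.]
 all mask on .208 [0.63112321 0.04990359] [0.07227549 0.08792928]
```

View pics/crops.png

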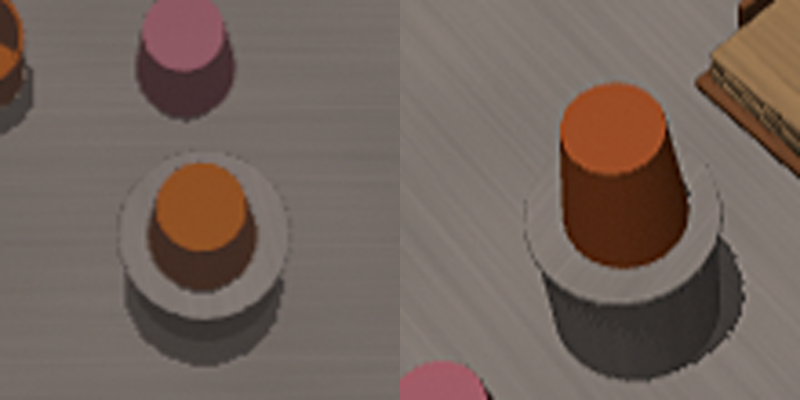

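The crops put the cup at about (0.6165, 0.029), centred on the lid at about (0.617, 0.028). The cup top is at 0.208 m and the lid top at 0.118 m, both as expected. The 110 mm coaster is at (0.496, 0.229). I'll turn the tool to align with the world axes while raising it.

>>> play_rows(
  series="0 0 -0.01 -0.12; 0 0 -0.01 -0.12; 0 0 -0.01 -0.12; 0 0 -0.01 -0.12; 0 0 -0.01 -0.12; 0 0 -0.005 -0.12; 0 0 0 -0.12; 0 0 0 -0.12",
  jaw=0,
)

```text
t: 0.77
tool_pos: [0.1495, -0.5033, 0.2863]
tool_rot: [0.988, -0.157, 0.0, -0.0]
wrist_force: [0.1, -0.5, -0.3]
gripper_width: 1.002
```

>>> play_rows(
  series="0 0 0 -0.12; 0 0 0 -0.12; 0 0 0 -0.082; 0.028 -0.032 0 0; 0.028 -0.032 0 0; 0.028 -0.032 0 0; 0.028 -0.032 0 0; 0.028 -0.032 0 0",
)

```text
t: 1.43
tool_pos: [0.2873, -0.3448, 0.286]
tool_rot: [1.0, -0.0, -0.0, -0.0]
wrist_force: [0.9, -1.3, -0.1]
gripper_width: 0.997
```

>>> play_rows(
  series="0.028 -0.032 0 0; 0.028 -0.032 0 0; 0.028 -0.032 0 0; 0.028 -0.032 0 0; 0.028 -0.032 0 0; 0.028 -0.032 0 0; 0.028 -0.032 0 0; 0.028 -0.032 0 0",
)

```text
t: 2.1
tool_pos: [0.507, -0.0936, 0.2861]
tool_rot: [1.0, 0.0, -0.0, 0.0]
wrist_force: [1.5, -0.7, 0.3]
gripper_width: 0.999
```

>>> play_rows(
  series="0.028 -0.032 0 0; 0.028 -0.032 0 0; 0.020 -0.022 0 0; 0.015 -0.015 0 0; 0.008 -0.01 0 0; 0.004 -0.005 0 0; 0 0 0 0; 0 0 0 0",
)

```text
t: 2.77
tool_pos: [0.6076, 0.0185, 0.2863]
tool_rot: [1.0, -0.0, -0.0, 0.0]
wrist_force: [-0.3, -0.6, -0.2]
gripper_width: 0.998
```

```bash
python3 - <<'E'
from h import *
s=get_state(); print(s["t"],s["tool_pos"],s["tool_rot"],s["q"],s["wrist_force"])
im=get_image("wrist"); save("wrist1",im); T=im["tool_from_camera"]; print(T.round(3).tolist(),im["fx"])
from scipy.spatial.transform import Rotation as R
W=np.eye(4); W[:3,:3]=R.from_quat(s["tool_rot"]).as_matrix(); W[:3,3]=s["tool_pos"]; im["pose"]=W@T; P=pts(im)
h,S,v=cv2.split(cv2.cvtColor(im["frame"],cv2.COLOR_BGR2HSV)); near=np.hypot(P[...,0]-.617,P[...,1]-.029)<.08
for nm,m in(("cup",near&(h<14)&(S>170)&(P[...,2]>.203)&(P[...,2]<.213)),("lid",near&(P[...,2]>.112)&(P[...,2]<.124)&(S<90))):
    Q=P[m]; 
    if len(Q): lo,hi=np.percentile(Q,[1,99],0); print(nm,len(Q),(lo+hi)/2,hi-lo)
E
```

```text
2.7667 [0.60757304 0.01848393 0.28629544] [ 9.99999924e-01 -2.17992965e-04 -2.64565849e-04  1.83162125e-04] [ 3.05832676e-02  2.99200894e-01  2.96955992e-01  1.56909159e+00
 -3.49855137e-04  1.60181567e+00] [-0.29126732 -0.6333957  -0.15575399]
[[1.0, -0.0, 0.001, -0.0], [-0.0, 0.961, 0.278, -0.072], [-0.001, -0.278, 0.961, -0.142], [0.0, 0.0, 0.0, 1.0]] 333.9175689082446
cup 3411 [0.61622786 0.03331581 0.20753861] [0.04691485 0.04253028 0.00336583]
lid 3903 [0.61771976 0.03683819 0.11736696] [0.10098815 0.08584582 0.00357996]
```

View pics/wrist1.png

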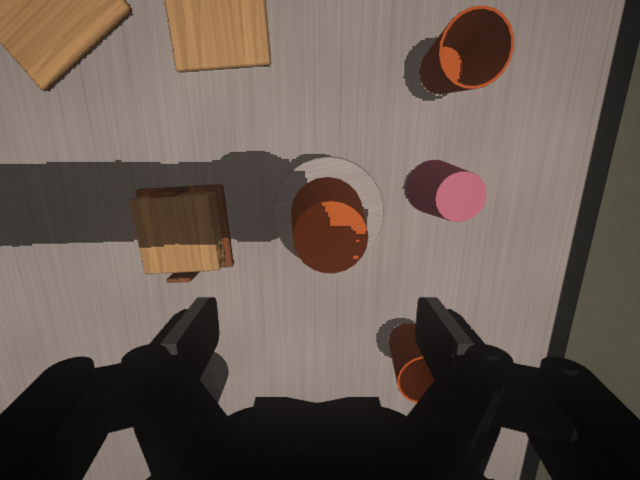

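The wrist view shows the cup at about (330,235), between the open fingers in x. It agrees with (0.617, 0.029). I'll correct by +9.5 mm in x and +10.5 mm in y, then descend 136 mm.

>>> play_rows(
  series="0.005 -0.005 0.005 0; 0.0045 -0.0055 0.01 0; 0 0 0.02 0; 0 0 0.025 0; 0 0 0.025 0; 0 0 0.02 0; 0 0 0.015 0; 0 0 0.01 0",
)

```text
t: 3.48
tool_pos: [0.6164, 0.0295, 0.1534]
tool_rot: [1.0, -0.0, -0.002, 0.0]
wrist_force: [-0.4, -0.6, 0.3]
gripper_width: 1.004
```

>>> play_rows(
  series="0 0 0.006 0; 0 0 0 0; 0 0 0 0; 0 0 0 0; 0 0 0 0; 0 0 0 0; 0 0 0 0; 0 0 0 0",
)

```text
t: 4.15
tool_pos: [0.6178, 0.0296, 0.1507]
tool_rot: [1.0, 0.0, 0.0, -0.0]
wrist_force: [0.3, -0.7, 0.8]
gripper_width: 0.999
```

>>> play_rows(
  series="0 0 0 0; 0 0 0 0; 0 0 0 0; 0 0 0 0; 0 0 0 0; 0 0 0 0; 0 0 0 0; 0 0 0 0",
  jaw=255,
)

```text
t: 4.82
tool_pos: [0.618, 0.0296, 0.1511]
tool_rot: [1.0, -0.0, 0.001, -0.0]
wrist_force: [-0.3, -0.2, 6.5]
gripper_width: 0.669
```

```bash
python3 - <<'E'
from h import *
s=get_state(); print(s["t"],s["tool_pos"],s["gripper_width"],s["wrist_force"])
im=get_image("wrist"); save("wrist2",im)
E
```

```text
4.8167 [0.61796173 0.02960584 0.15107526] 0.6687573139416451 [-0.30632111 -0.17487799  6.47570864]
```

View pics/wrist2.png

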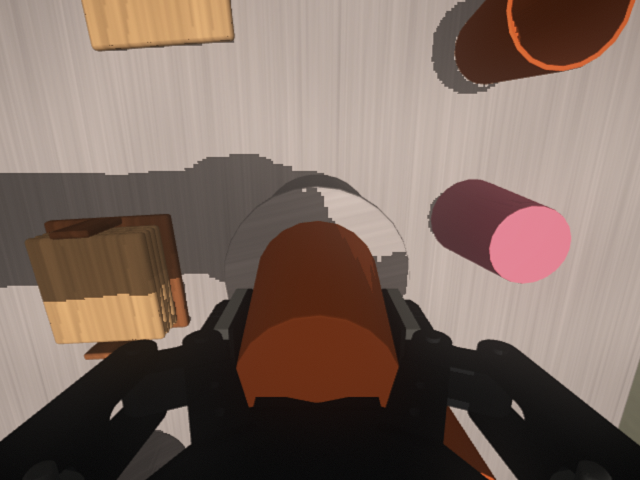

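The pads hold the cup at a 56.9 mm opening, against about 57 mm expected. I'll lift it 80 mm.

>>> play_rows(
  series="0 0 -0.003 0; 0 0 -0.006 0; 0 0 -0.01 0; 0 0 -0.014 0; 0 0 -0.016 0; 0 0 -0.016 0; 0 0 -0.01 0; 0 0 -0.005 0",
)

```text
t: 5.53
tool_pos: [0.6182, 0.0297, 0.2324]
tool_rot: [1.0, -0.0, 0.001, -0.0]
wrist_force: [0.6, 0.2, -0.8]
gripper_width: 0.67
```

```bash
python3 - <<'E'
from h import *
s=get_state(); print(s["t"],s["tool_pos"],s["gripper_width"],s["wrist_force"])
im=get_image("scene"); cv2.imwrite("pics/scene3.png",cv2.resize(im["frame"][150:400,150:470],None,fx=2,fy=2))
E
```

```text
5.5333 [0.61817034 0.0296567  0.23243277] 0.6701201425726276 [ 0.5640057   0.23166466 -0.77866567]
```

View pics/scene3.png

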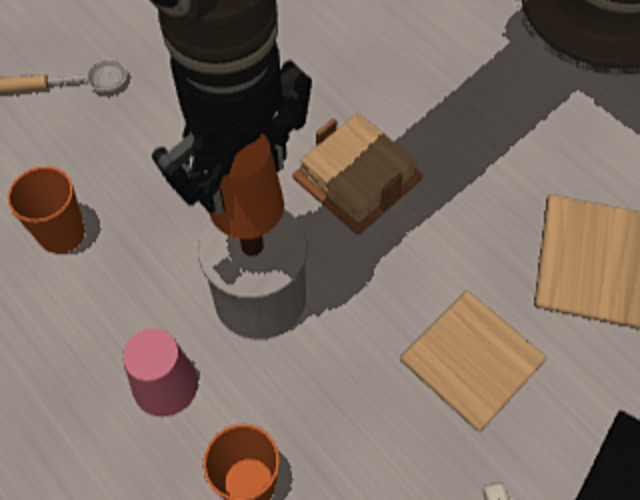

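The cup is clear of the knob, whose dark top shows at (255,240), and the lid is still seated. I'll carry the cup to the coaster.

>>> play_rows(
  series="-0.003 -0.005 0 0; -0.008 -0.013 0 0; -0.014 -0.023 0 0; -0.018 -0.03 0 0; -0.018 -0.03 0 0; -0.018 -0.03 0 0; -0.015 -0.025 0 0; -0.01 -0.016 0 0",
)

```text
t: 6.25
tool_pos: [0.5105, 0.2043, 0.2294]
tool_rot: [1.0, 0.001, -0.001, -0.0]
wrist_force: [0.4, 0.3, 0.6]
gripper_width: 0.671
```

>>> play_rows(
  series="-0.008 -0.012 0 0; -0.005 -0.008 0 0; -0.003 -0.005 0 0; -0.002 -0.0025 0 0; 0 0 0.01 0; 0 0 0.02 0; 0 0 0.02 0; 0 0 0.02 0",
)

```text
t: 6.92
tool_pos: [0.4959, 0.2283, 0.1587]
tool_rot: [1.0, -0.001, 0.0, 0.0]
wrist_force: [-0.3, 0.2, -0.1]
gripper_width: 0.672
```

>>> play_rows(
  series="0 0 0.025 0; 0 0 0.025 0; 0 0 0.025 0; 0 0 0.02 0; 0 0 0.012 0; 0 0 0.006 0; 0 0 0.003 0; 0 0 0 0",
)

```text
t: 7.58
tool_pos: [0.4956, 0.2285, 0.0437]
tool_rot: [1.0, -0.0, -0.0, 0.0]
wrist_force: [-0.3, -0.1, -0.8]
gripper_width: 0.672
```

>>> play_rows(
  series="0 0 0 0; 0 0 0 0; 0 0 0 0; 0 0 0 0; 0 0 0 0; 0 0 0 0; 0 0 0 0; 0 0 0 0",
)

```text
t: 8.25
tool_pos: [0.4956, 0.2292, 0.0444]
tool_rot: [1.0, 0.0, 0.0, -0.0]
wrist_force: [0.6, 0.6, -0.9]
gripper_width: 0.672
```

```bash
python3 - <<'E'
from h import *
s=get_state(); print(s["t"],s["tool_pos"],s["gripper_width"],s["wrist_force"])
im=get_image("scene"); P=pts(im); cv2.imwrite("pics/scene4.png",cv2.resize(im["frame"][200:420,260:500],None,fx=2.5,fy=2.5))
h,S,v=cv2.split(cv2.cvtColor(im["frame"],cv2.COLOR_BGR2HSV))
m=(h<9)&(S>170)&(np.hypot(P[...,0]-.496,P[...,1]-.229)<.05); Q=P[m]; print(len(Q),np.percentile(Q,[2,50,98],0).round(4).tolist())
E
```

```text
8.25 [0.49559252 0.22916033 0.04435878] 0.6724398052249373 [ 0.64325015  0.55112076 -0.93038628]
2 [[0.5153, 0.1995, 0.0784], [0.5204, 0.2026, 0.2252], [0.5255, 0.2056, 0.372]]
```

View pics/scene4.png

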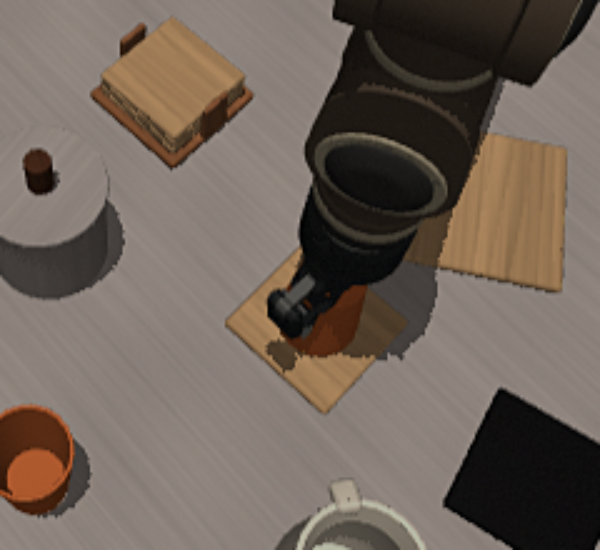

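The cup is held over the middle of the coaster at about (330,330) in the crop, roughly 3 mm above it. I'll lower it in small steps until it touches.

>>> play_rows(
  series="0 0 0.001 0; 0 0 0 0; 0 0 0.0005 0; 0 0 0 0; 0 0 0.0005 0; 0 0 0 0; 0 0 0 0; 0 0 0 0",
)

```text
t: 8.97
tool_pos: [0.4956, 0.2291, 0.0423]
tool_rot: [1.0, -0.0, -0.0, -0.0]
wrist_force: [-0.3, 0.3, -0.4]
gripper_width: 0.671
```

>>> play_rows(
  series="0 0 0.0005 0; 0 0 0 0; 0 0 0.0005 0; 0 0 0 0; 0 0 0 0; 0 0 0 0; 0 0 0 0; 0 0 0 0",
)

```text
t: 9.63
tool_pos: [0.4956, 0.2291, 0.0413]
tool_rot: [1.0, 0.0, 0.0, -0.0]
wrist_force: [-0.5, -0.0, -0.2]
gripper_width: 0.672
```

>>> play_rows(
  series="0 0 0.0005 0; 0 0 0 0; 0 0 0.0005 0; 0 0 0 0; 0 0 0 0; 0 0 0 0; 0 0 0 0; 0 0 0 0",
)

```text
t: 10.3
tool_pos: [0.4956, 0.2291, 0.041]
tool_rot: [1.0, -0.0, 0.0, -0.0]
wrist_force: [-1.6, -0.7, 5.7]
gripper_width: 0.668
```

>>> play_rows(
  series="0 0 0.0005 0; 0 0 0 0; 0 0 0 0; 0 0 0 0; 0 0 0 0; 0 0 0 0; 0 0 0 0; 0 0 0 0",
)

```text
t: 10.97
tool_pos: [0.4956, 0.2291, 0.041]
tool_rot: [1.0, 0.0, 0.0, -0.0]
wrist_force: [-3.6, -2.5, 9.2]
gripper_width: 0.67
```

The cup touched at 0.041 m, as predicted. I'll ease off and open the jaws.

>>> play_rows(
  series="0 0 -0.0007 0; 0 0 0 0; 0 0 0 0; 0 0 0 0; 0 0 0 0; 0 0 0 0; 0 0 0 0; 0 0 0 0",
)

```text
t: 11.63
tool_pos: [0.4957, 0.2291, 0.0411]
tool_rot: [1.0, -0.0, 0.0, -0.0]
wrist_force: [-2.2, -0.9, 6.6]
gripper_width: 0.669
```

>>> play_rows(
  series="0 0 0 0; 0 0 0 0; 0 0 0 0; 0 0 0 0; 0 0 0 0; 0 0 0 0; 0 0 0 0; 0 0 0 0",
  jaw=0,
)

```text
t: 12.3
tool_pos: [0.4956, 0.2291, 0.0405]
tool_rot: [1.0, -0.0, -0.0, 0.0]
wrist_force: [0.3, 0.6, -0.2]
gripper_width: 0.996
```

>>> play_rows(
  series="0 0 -0.003 0; 0 0 -0.006 0; 0 0 -0.012 0; 0 0 -0.02 0; 0 0 -0.03 0; 0 0 -0.035 0; 0 0 -0.035 0; 0 0 -0.03 0",
)

```text
t: 12.97
tool_pos: [0.4956, 0.2291, 0.2146]
tool_rot: [1.0, -0.0, 0.001, -0.0]
wrist_force: [0.4, 0.8, -0.2]
gripper_width: 1.001
```

>>> play_rows(
  series="0.005 0.008 -0.02 0; 0.01 0.016 -0.01 0; 0.015 0.025 -0.005 0; 0.018 0.03 0 0; 0.018 0.03 0 0; 0.018 0.03 0 0; 0.014 0.024 0 0; 0.008 0.013 0 0",
)

```text
t: 13.63
tool_pos: [0.6027, 0.0504, 0.2468]
tool_rot: [1.0, -0.001, 0.0, 0.0]
wrist_force: [-0.6, 0.0, 0.1]
gripper_width: 1.002
```

```bash
python3 - <<'E'
from h import *
s=get_state(); print(s["t"],s["tool_pos"],s["gripper_width"],s["wrist_force"])
im=get_image("top"); P=pts(im); h,S,v=cv2.split(cv2.cvtColor(im["frame"],cv2.COLOR_BGR2HSV))
near=np.hypot(P[...,0]-.496,P[...,1]-.229)<.09
for nm,m in (("cup",near&(P[...,2]>.093)&(P[...,2]<.104)),("coaster",near&(P[...,2]>.003)&(P[...,2]<.014)&(h>8)&(h<25)&(S>75))):
    Q=P[m]; lo,hi=np.percentile(Q,[1,99],0); print(nm,len(Q),(lo+hi)/2,hi-lo)
cv2.imwrite("pics/top5.png",cv2.resize(im["frame"][100:340,120:440],None,fx=2,fy=2))
im=get_image("wrist"); T=im["tool_from_camera"]
from scipy.spatial.transform import Rotation as R
W=np.eye(4); W[:3,:3]=R.from_quat(s["tool_rot"]).as_matrix(); W[:3,3]=s["tool_pos"]; im["pose"]=W@T; P=pts(im); save("wrist5",im)
near=np.hypot(P[...,0]-.617,P[...,1]-.029)<.06
for nm,m in(("knob",near&(P[...,2]>.15)&(P[...,2]<.162)),("lid",near&(P[...,2]>.112)&(P[...,2]<.124))):
    Q=P[m]
    if len(Q): lo,hi=np.percentile(Q,[1,99],0); print(nm,len(Q),(lo+hi)/2,hi-lo)
E
```

```text
13.6333 [0.60269287 0.0503577  0.24680609] 1.0019582249695607 [-0.64396644  0.02665033  0.07051044]
cup 413 [0.49320735 0.22862399 0.09842434] [0.04930832 0.04929784 0.01060264]
coaster 1282 [0.494623   0.22897051 0.00841874] [0.10967899 0.11021909 0.01044474]
knob 645 [0.61679396 0.02998135 0.15383637] [0.02019237 0.0203535  0.00655829]
lid 10313 [0.61702087 0.03049404 0.11771687] [0.09830551 0.09875566 0.00355207]
```

View pics/top5.png

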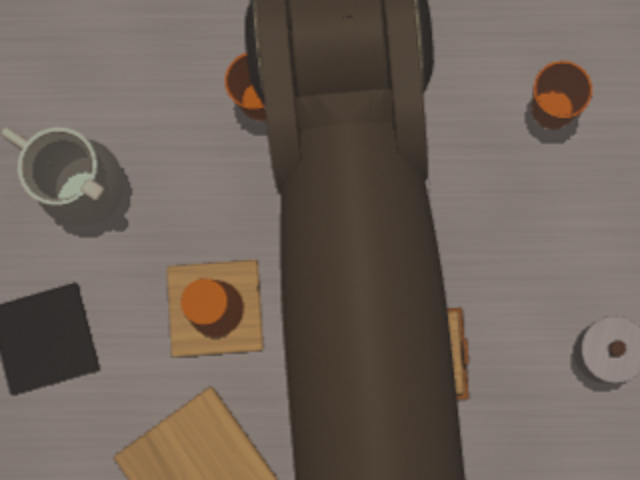

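View pics/wrist5.png

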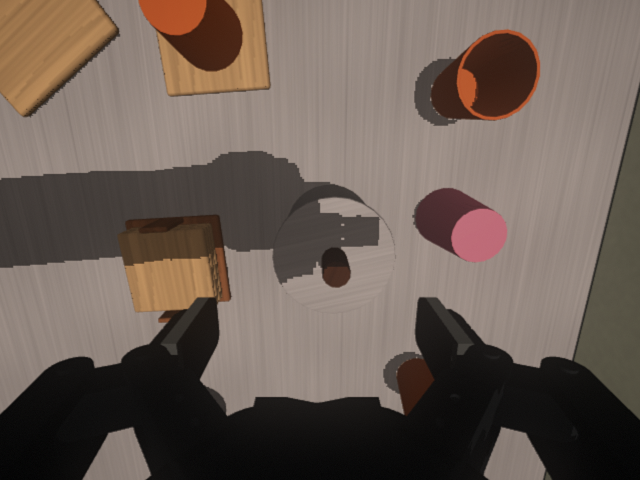

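The cup stands in the middle of the coaster, their centres about 1.5 mm apart. The wrist view shows the bare knob at (336,268), measured at (0.617, 0.030). I'll align over it and descend.

>>> play_rows(
  series="0.008 0.012 0 0; 0.005 0.007 0 0; 0.0024 0.0041 0.005 0; 0 0 0.01 0; 0 0 0.015 0; 0 0 0.015 0; 0 0 0.01 0; 0 0 0.005 0",
)

```text
t: 14.4
tool_pos: [0.6158, 0.0306, 0.1842]
tool_rot: [1.0, 0.0, -0.002, -0.0]
wrist_force: [0.1, 0.6, 0.0]
gripper_width: 0.994
```

>>> play_rows(
  series="0 0 0 0; 0 0 0 0; 0 0 0 0; 0 0 0 0; 0 0 0 0; 0 0 0 0; 0 0 0 0; 0 0 0 0",
)

```text
t: 15.07
tool_pos: [0.6171, 0.03, 0.1867]
tool_rot: [1.0, -0.0, 0.0, -0.0]
wrist_force: [0.6, -0.3, -0.3]
gripper_width: 0.999
```

>>> play_rows(
  series="0 0 0.008 0; 0 0 0.014 0; 0 0 0.014 0; 0 0 0.012 0; 0 0 0.008 0; 0 0 0.004 0; 0 0 0.001 0; 0 0 0 0",
)

```text
t: 15.73
tool_pos: [0.617, 0.03, 0.1255]
tool_rot: [1.0, -0.0, -0.0, -0.0]
wrist_force: [0.5, 0.1, -0.1]
gripper_width: 1.002
```

>>> play_rows(
  series="0 0 0 0; 0 0 0 0; 0 0 0 0; 0 0 0 0; 0 0 0 0; 0 0 0 0; 0 0 0 0; 0 0 0 0",
  jaw=255,
)

```text
t: 16.4
tool_pos: [0.6172, 0.03, 0.126]
tool_rot: [1.0, -0.0, 0.0, -0.0]
wrist_force: [-0.6, 1.0, 2.6]
gripper_width: 0.24
```

>>> play_rows(
  series="0 0 0 0; 0 0 0 0; 0 0 0 0; 0 0 0 0; 0 0 0 0; 0 0 0 0; 0 0 0 0; 0 0 0 0",
)

```text
t: 17.07
tool_pos: [0.6172, 0.03, 0.126]
tool_rot: [1.0, -0.0, 0.0, -0.0]
wrist_force: [-0.3, -0.1, 4.7]
gripper_width: 0.238
```

The jaws stopped on the knob at an opening of about 20 mm. I'll lift straight up 108 mm, so the plug's underside ends about 100 mm above the rim.

>>> play_rows(
  series="0 0 -0.002 0; 0 0 -0.004 0; 0 0 -0.006 0; 0 0 -0.008 0; 0 0 -0.008 0; 0 0 -0.008 0; 0 0 -0.008 0; 0 0 -0.008 0",
)

```text
t: 17.73
tool_pos: [0.6171, 0.03, 0.1786]
tool_rot: [1.0, -0.0, 0.0, 0.0]
wrist_force: [0.8, -0.5, -1.5]
gripper_width: 0.238
```

>>> play_rows(
  series="0 0 -0.01 0; 0 0 -0.01 0; 0 0 -0.01 0; 0 0 -0.01 0; 0 0 -0.008 0; 0 0 -0.005 0; 0 0 -0.002 0; 0 0 -0.001 0",
)

```text
t: 18.4
tool_pos: [0.6171, 0.03, 0.2338]
tool_rot: [1.0, 0.0, 0.0, -0.0]
wrist_force: [0.4, 1.1, -1.5]
gripper_width: 0.238
```

>>> play_rows(
  series="0 0 0 0; 0 0 0 0; 0 0 0 0; 0 0 0 0; 0 0 0 0; 0 0 0 0; 0 0 0 0; 0 0 0 0",
)

```text
t: 19.07
tool_pos: [0.617, 0.03, 0.2334]
tool_rot: [1.0, -0.0, -0.0, 0.0]
wrist_force: [0.8, 0.6, -1.2]
gripper_width: 0.241
```

```bash
python3 - <<'E'
from h import *
s=get_state(); print(s["t"],s["tool_pos"],s["gripper_width"],s["wrist_force"],s["torque"])
im=get_image("scene"); P=pts(im); h,S,v=cv2.split(cv2.cvtColor(im["frame"],cv2.COLOR_BGR2HSV))
cv2.imwrite("pics/scene6.png",cv2.resize(im["frame"][130:390,180:520],None,fx=2,fy=2))
near=np.hypot(P[...,0]-.617,P[...,1]-.03)<.06
Q=P[near&(P[...,2]>.205)&(P[...,2]<.232)&(S<90)]; print("lid",len(Q),np.percentile(Q,[2,50,98],0).round(4).tolist())
if len(Q)>50:
    g=Q[abs(Q[:,2]-np.median(Q[:,2]))<.005]; A=np.c_[g[:,:2]-g[:,:2].mean(0),np.ones(len(g))]; print("tilt",np.linalg.lstsq(A,g[:,2],rcond=None)[0])
Q=P[near&(P[...,2]>.1)&(P[...,2]<.115)]; print("rim",len(Q),(np.percentile(Q,1,0)+np.percentile(Q,99,0))/2 if len(Q) else "")
E
```

```text
19.0667 [0.61696649 0.03002125 0.23343788] 0.2408554077154581 [ 0.78123797  0.61688947 -1.16274665] [ 0.01819487 -0.02401627  0.04581675]
lid 1610 [[0.5693, -0.006, 0.2213], [0.6267, 0.0451, 0.2256], [0.6668, 0.0772, 0.228]]
tilt [-0.00453802 -0.00484953  0.22550565]
rim 260 [0.61880736 0.03093958 0.10644528]
```

View pics/scene6.png

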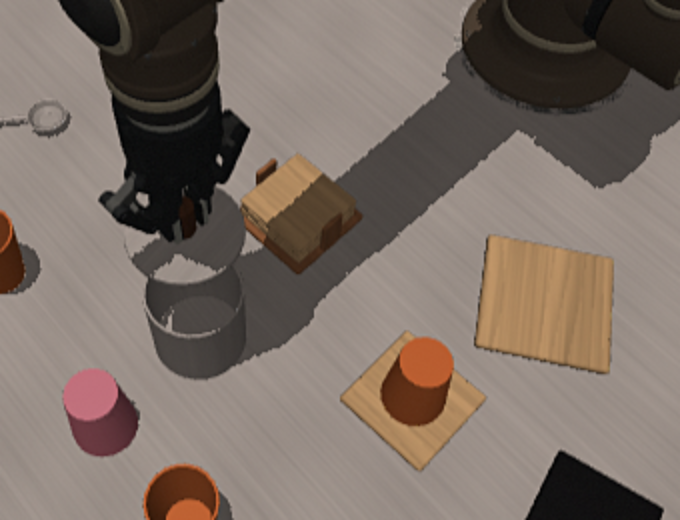

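The lid is up and level, with its top at 0.2255 m. The canister stands open in place, and the cup is upside down in the middle of the coaster. I'll hold still for more than three seconds.

>>> play_rows(
  series="0 0 0 0; 0 0 0 0; 0 0 0 0; 0 0 0 0; 0 0 0 0; 0 0 0 0; 0 0 0 0; 0 0 0 0",
)

```text
t: 19.78
tool_pos: [0.617, 0.03, 0.2335]
tool_rot: [1.0, -0.0, -0.0, -0.0]
wrist_force: [0.4, -0.0, -1.3]
gripper_width: 0.237
```

>>> play_rows(
  series="0 0 0 0; 0 0 0 0; 0 0 0 0; 0 0 0 0; 0 0 0 0; 0 0 0 0; 0 0 0 0; 0 0 0 0",
)

```text
t: 20.45
tool_pos: [0.617, 0.03, 0.2335]
tool_rot: [1.0, 0.0, 0.0, -0.0]
wrist_force: [0.2, 0.3, -1.1]
gripper_width: 0.235
```

>>> play_rows(
  series="0 0 0 0; 0 0 0 0; 0 0 0 0; 0 0 0 0; 0 0 0 0; 0 0 0 0; 0 0 0 0; 0 0 0 0",
)

```text
t: 21.12
tool_pos: [0.617, 0.03, 0.2335]
tool_rot: [1.0, 0.0, 0.0, -0.0]
wrist_force: [-0.1, 1.0, -0.8]
gripper_width: 0.239
```

>>> play_rows(
  series="0 0 0 0; 0 0 0 0; 0 0 0 0; 0 0 0 0; 0 0 0 0; 0 0 0 0; 0 0 0 0; 0 0 0 0",
)

```text
t: 21.78
tool_pos: [0.617, 0.03, 0.2335]
tool_rot: [1.0, 0.0, 0.0, -0.0]
wrist_force: [-0.1, -0.6, -1.2]
gripper_width: 0.237
```

>>> play_rows(
  series="0 0 0 0; 0 0 0 0; 0 0 0 0; 0 0 0 0; 0 0 0 0; 0 0 0 0; 0 0 0 0; 0 0 0 0",
)

```text
t: 22.45
tool_pos: [0.617, 0.03, 0.2335]
tool_rot: [1.0, 0.0, 0.0, 0.0]
wrist_force: [-0.9, -0.2, -2.0]
gripper_width: 0.232
```

```bash
python3 - <<'E'
from h import *
s=get_state(); im=get_image("scene"); P=pts(im); S=cv2.cvtColor(im["frame"],cv2.COLOR_BGR2HSV)[...,1]
Q=P[(np.hypot(P[...,0]-.617,P[...,1]-.03)<.06)&(P[...,2]>.205)&(P[...,2]<.232)&(S<90)]
print(s["t"],s["tool_pos"],s["gripper_width"],s["wrist_force"],np.median(Q,0)); print(hand_in())
E
```

```text
22.45 [0.61698484 0.03001371 0.23351462] 0.23164023158547573 [-0.92044795 -0.15357104 -2.03970279] [0.62683729 0.04482428 0.22551863]
the job is handed in; nothing more can be done
None
```

I lifted the cup off the knob and set it down upside down on the 110 mm bamboo coaster, about 1.5 mm from its centre, then let go. I then raised the lid by its knob about 108 mm and held it over the canister mouth for about 4 s. I handed the job in at 22.5 s with the lid still held up.

- **Lid:** the last checks put its top at 0.2255 m, unchanged over the hold, with a tilt under about 0.4°. That leaves the plug about 10 cm above the rim.
- **Canister:** it still stood in place after the lift; its rim centre measured within about 2 mm of where the lid had sat.
- **Other things:** those in view in the later pictures looked undisturbed. I did not measure their positions again.
- **Disagreement:** the jaws read about 20 mm on the 22 mm knob, but the grip held steady and I saw no slip.

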